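# Latch the blue guard

## Robot

A 6-joint arm with a two-finger parallel gripper is mounted at the origin on the work surface. World frame = base frame: x ahead of the robot, y to its left, z up, the work surface at z = 0. Lengths are in m, angles in degrees, forces in N, time in s.
With the tool pointing down it reaches from about 0.325 to 0.85 m from the base axis. Payload 15.5 kg.
Tool frame: the origin (TCP) lies midway between the tips of the shut fingers; the grasp point (between the pads) lies 19 mm behind it; z points along the fingers, y is the line along which they close (so a half turn about z gives the same grasp; the last joint's range is limited). The gripper opens to 91 mm and grips with 3 to 60 N. Pads are 32 mm wide; open, the fingers measure 118 mm over their backs; the gripper's body (76 mm by 178 mm) begins 60 mm behind the grasp point.
Start: joints at [67.294, 28.281, 77.091, -0, 74.628, -5.472], TCP at [0.185, 0.597, 0.214] pointing down, gripper open.
Joint ranges: [-166.48, 166.48], [-47.26, 123.95], [12.59, 153.08], [-70.14, 250.14], [6.76, 159.57], [-176.63, 176.63]. Speed limits (degrees/s): [108.29, 108.29, 147.25, 172.46, 172.46, 172.46].

## Interface

Orientations are given as a 3x3 rotation matrix whose columns are the frame's x, y, z axes.
In Python, from bench import ctrl gives the robot as it stands. The module is installed in compiled form; this text tells all that it offers. Calls block until the motion is done:
- ctrl.goto(position, orientation): joint-space move of the TCP to a pose.
- ctrl.move_l(position, vel=0.15, ori=None, contact_N=None): straight line of the TCP; ori=None keeps the orientation; vel is the mean speed in m/s. With contact_N (N) it stops when the force on the tool has changed by that much, and returns True; else False.
- ctrl.movej(angles): joint-space move.
- ctrl.command_gripper(opening): opening from 0.0 (shut) to 1.0 (fully open); the grip force is fixed at half the most; returns when the fingers have stopped.
- ctrl.sleep(seconds).
- ctrl.ik(position, orientation): joint angles nearest the present ones, or None.
- ctrl.read_camera(name): name is "scene" or "top" or "wrist"; returns the picture (384x512x3 uint8, blue, green, red); there is no depth.
- ctrl.camera_params(name): a dict with "fx", "fy", "cx", "cy" (pixels), "pose" (4x4, takes a point from camera to world coordinates); the wrist camera has in their place "T_tool_cam" (4x4, takes a point from camera to tool coordinates, whose origin is the TCP and whose axes are the flange's). Camera axes: x right, y up, looking along -z (the intrinsics and any distortion apply to the point x, -y, -z); pixel columns grow to the right and rows downward; lengths in m; the calibration is good to about 2 mm. The wrist camera is an equidistant fisheye: a pixel r from the principal point sees the ray r / f radians off the axis. A picture is of the moment at which its call begins: read the wrist's pose just before it. camera_params takes no time and is no camera call.
A pose or a line that the arm cannot do raises ctrl.MotionError and nothing moves.
- ctrl.sign_off(): hands the job in; it is judged then, once.
Readings, each from a call of its own:
- ctrl.current_t(): time.
- ctrl.current_q(): joint angles.
- ctrl.current_dq(): joint speeds.
- ctrl.current_effort(): joint torques, N m.
- ctrl.current_tool_pos(): TCP position.
- ctrl.current_eef_rot(): TCP orientation.
- ctrl.current_contact_force(): force on the tool from outside, world axes, zero at the start.
- ctrl.current_wrist_torque(): the same for the moment, N m.
- ctrl.current_grip_width(): opening from 0.0 (shut) to 1.0 (fully open).
- ctrl.current_grasp_force(): force on a finger pad.
Only numpy, scipy, OpenCV 4.12 (cv2) and the standard library are available. Lean on these libraries where they do the work, as an engineer would, in place of code of your own. Each camera call takes 0.05 s, during which the arm holds its last target. There are 200 camera calls.

## Task

Close the toggle latch on the blue slotted guard: first flip its wire bail over so that its crossbar drops behind the hooked keeper, then swing the red lever over and press it down past center until it lies fully shut and stays there by itself. The grey guard is still being serviced: leave its latch open, just as it is.

Things in the scene. Friction and masses are not known exactly. Their poses are not given: they have to be found in the camera images.
- blue_guard: Blue slotted guard box, fixed, 180 (x) x 130 (y) x 90 mm high, toggle latch along the middle of its top; a same-sized grey guard with an identical latch stands beside it, on either side. Origin: centre of the underside; x runs along the latch from lever to keeper, z up. Lever pivot (axis y) at (-10, 0, 102) mm in this frame, in a bracket 31 mm wide, 108 high.
- blue_keeper (a point): Top middle of the blue guard's steel keeper: a hooked plate 18 mm wide, 18 high over the guard's top, 9 mm along x, its 4 mm lip pointing away from the lever, with a 5 mm high ledge behind it. It is sprung and gives about 3 mm towards the lever as the latch draws tight. Same axes as the guard.
- blue_bail_bar (a point): Middle of the crossbar of the wire bail: a U of 5 mm wire, legs 64 long, 36 apart, hinged on the lever 28 mm from its pivot; a yellow tab (24 wide, bent 30 deg) reaches 20 mm past the bar. It starts upright, leaning back around the open lever, bar about 20 mm above the lever's end. Pushed past upright (under 1 N) it falls by itself; the bar lands on the ledge behind the keeper, 7 mm above the guard's top.
- blue_lever_grip (a point): Centre of the red grip (32 long, 25 wide, 8 mm thick) of the blue guard's lever, 52 mm from the lever's pivot; the lever ends 68 mm from the pivot. The point's own -x axis points along the lever to its end.
- blue_lever (a joint): Angle of the blue guard's lever, rad: 0 is shut, lying flat and pointing to the guard's -x; starts nearly upright (1.25 to 1.45), stops at 1.5. Light friction (about 0.6 N at the grip): it stays where it is left. With the bail hooked it takes about 3 to 5 N at the grip, passes center about 0.1 before shut; press it all the way flat and it holds itself shut.
- grey_bail_bar (a point): Middle of the crossbar of the bail on the grey guard's identical, open latch: to be left alone.
Mind the look-alikes: they are no part of the job. Of the things that look like the blue_guard, the largest one is meant.

How it is judged (in metres and radians):
On the way:
1. the blue guard's bail lies over its keeper, the crossbar down behind the hook, with the lever still raised (z of blue_bail_bar in the frame of blue_guard below 0.104 m and x of blue_bail_bar in the frame of blue_guard above 0.02 m and value of joint blue_lever above 0.4 rad), for 0.1 s.
At the end, for the whole second after the job is handed in: The blue guard's lever is shut (within 0.09 rad of flat), its bail's crossbar is hooked behind and below the lip of the keeper (bar centre less than 14.5 mm above the guard's top), and the grey guard's bail is within 30 mm of where it started (value of joint blue_lever below 0.09 rad and z of blue_bail_bar in the frame of blue_guard below 0.1045 m and x of blue_bail_bar in the frame of blue_guard above 0.02 m and distance of grey_bail_bar from where it was at the start of the episode below 0.03 m); the robot touches nothing.
It fails at once if the grey guard's latch is moved (its bail's crossbar by more than 30 mm) (distance of grey_bail_bar from where it was at the start of the episode above 0.03 m).
It also fails if it takes over 32 s, if anything falls off the work surface, if the arm or the gripper's body presses on something with over 40 N, if the wrist force passes 120 N, or if a joint passes its speed limit or range.

## Working session

There is one attempt and no reset: what is moved stays moved. The work goes in short steps, each a Python script; the robot and the scene stay as the last script left them, time stands still between calls to the robot, and variables do not carry over. Pictures are saved under pics/ and viewed, at most 10 in all, crops included, and the job is handed in when it is done.

```bash
mkdir -p pics; python3 - <<'E'
from bench import ctrl
import cv2,numpy as np
for n in("scene","top"):
    im=ctrl.read_camera(n);cv2.imwrite(f"pics/{n}0.png",im)
    p=ctrl.camera_params(n);print(n,{k:(np.round(v,3).tolist()) for k,v in p.items()})
im=ctrl.read_camera("wrist");cv2.imwrite("pics/wrist0.png",im)
p=ctrl.camera_params("wrist");print({k:(np.round(v,3).tolist()) for k,v in p.items()})
print(ctrl.current_eef_rot(),ctrl.current_t())
a=cv2.imread("pics/scene0.png");b=cv2.imread("pics/top0.png")
cv2.imwrite("pics/both0.png",np.vstack([a,b])[:, :] if 0 else cv2.resize(np.hstack([a,b]),(800,300)))
E
```

```text
scene {'fx': 473.851, 'fy': 473.851, 'cx': 252.643, 'cy': 187.766, 'pose': [[0.454, -0.708, 0.542, 1.057], [0.891, 0.352, -0.287, -0.392], [0.012, 0.613, 0.79, 1.016], [0.0, 0.0, 0.0, 1.0]]}
top {'fx': 444.402, 'fy': 444.402, 'cx': 256.203, 'cy': 190.305, 'pose': [[0.018, 0.973, -0.232, 0.234], [-1.0, 0.019, -0.0, -0.06], [0.004, 0.232, 0.973, 1.116], [0.0, 0.0, 0.0, 1.0]]}
{'fx': 297.319, 'fy': 297.319, 'cx': 253.981, 'cy': 191.512, 'T_tool_cam': [[0.001, 0.959, 0.282, 0.08], [1.0, -0.001, 0.0, 0.0], [0.001, 0.282, -0.959, -0.171], [0.0, 0.0, 0.0, 1.0]]}
[[-9.55100395e-01  2.96282158e-01 -3.42650683e-04]
 [ 2.96282347e-01  9.55100015e-01 -8.55957297e-04]
 [ 7.36607978e-05 -9.19046501e-04 -9.99999575e-01]] 0.15
```

View pics/top0.png

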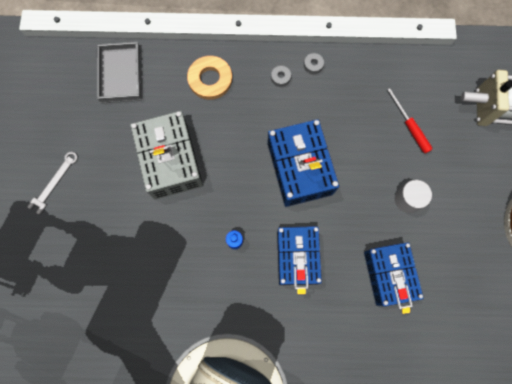

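View pics/scene0.png

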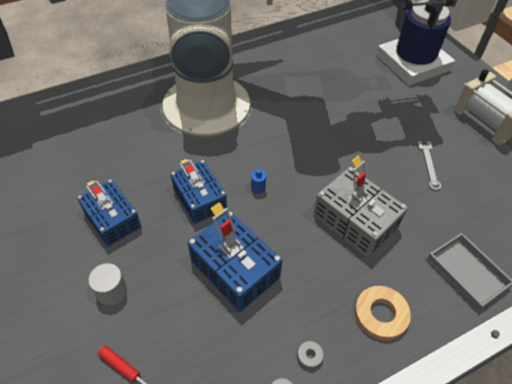

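The large blue guard is at about (303,161) in the top view and (235,260) in the scene view. Its keeper end points away from the robot. The grey guard is at (167,153). I'll move the wrist camera over the blue guard for two close views.

```bash
cat >h.py <<'E'
import numpy as np,cv2
from bench import ctrl
def ray(pose,p,px,fish):
    u,v=(px[0]-p["cx"])/p["fx"],(px[1]-p["cy"])/p["fy"]
    if fish:
        r=np.hypot(u,v);s=np.sin(r)/max(r,1e-9);d=np.array([u*s,-v*s,-np.cos(r)])
    else: d=np.array([u,-v,-1.]);d/=np.linalg.norm(d)
    return pose[:3,3],pose[:3,:3]@d
def plane(o,d,z): return o+d*(z-o[2])/d[2]
def tri(rays):
    A=np.zeros((3,3));b=np.zeros(3)
    for o,d in rays:
        P=np.eye(3)-np.outer(d,d);A+=P;b+=P@o
    x=np.linalg.solve(A,b)
    return x,[float(np.linalg.norm((np.eye(3)-np.outer(d,d))@(x-o))) for o,d in rays]
def wpose():
    T=np.eye(4);T[:3,:3]=ctrl.current_eef_rot();T[:3,3]=ctrl.current_tool_pos()
    return T@np.array(ctrl.camera_params("wrist")["T_tool_cam"])
def R(yaw):
    c,s=np.cos(yaw),np.sin(yaw);return np.array([[-c,-s,0],[-s,c,0],[0,0,-1.]])
E
python3 - <<'E'
from h import *
p=ctrl.camera_params("top");P=np.array(p["pose"])
pts=[plane(*ray(P,p,x,0),.09) for x in[(273,131),(317,123),(334,187),(289,197)]]
print(np.round(pts,3));c=np.mean(pts,0)
g=(pts[0]+pts[1]-pts[2]-pts[3]);yaw=np.arctan2(g[1],g[0]);print(c,np.degrees(yaw))
t=ctrl.current_tool_pos();ctrl.move_l([t[0],t[1],.36],vel=.25)
gx=np.array([np.cos(yaw),np.sin(yaw),0]);gy=np.array([-gx[1],gx[0],0])
ctrl.goto(c*[1,1,0]+gy*.06+[0,0,.32],R(yaw))
for i in(0,1):
    if i: ctrl.move_l(c*[1,1,0]-gy*.06+[0,0,.32],vel=.2)
    T=wpose();im=ctrl.read_camera("wrist");np.save(f"T{i}.npy",T);cv2.imwrite(f"pics/w{i}.png",im)
ctrl.command_gripper(0)
print(ctrl.current_t())
a,b=[cv2.imread(f"pics/w{i}.png") for i in(0,1)]
cv2.imwrite("pics/w0v.png",cv2.resize(a[60:360,60:460],(800,600)))
cv2.imwrite("pics/w1v.png",cv2.resize(b[60:360,60:460],(800,600)))
E
```

```text
[[ 0.63  -0.098  0.09 ]
 [ 0.653 -0.207  0.09 ]
 [ 0.491 -0.245  0.09 ]
 [ 0.465 -0.138  0.09 ]]
[ 0.5594755  -0.17182692  0.09      ] 13.383112059482189
5.9083
```

View pics/w0v.png

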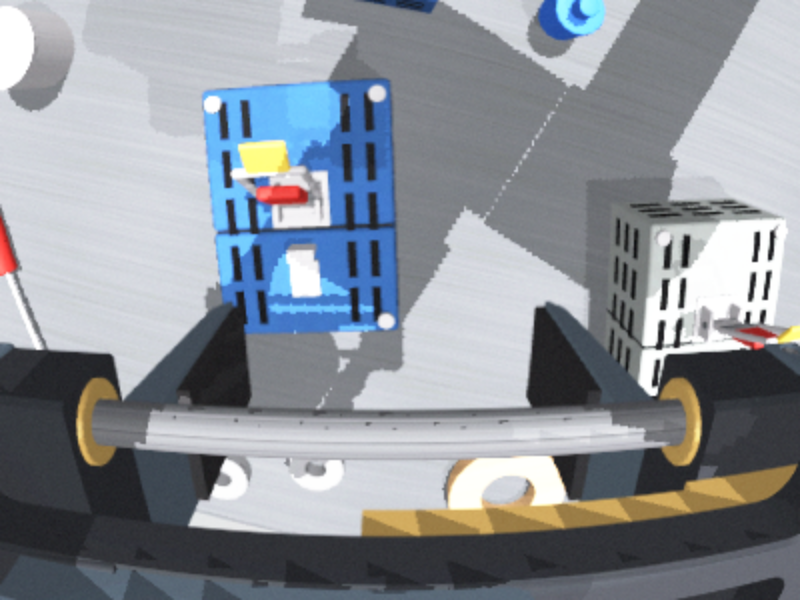

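View pics/w1v.png

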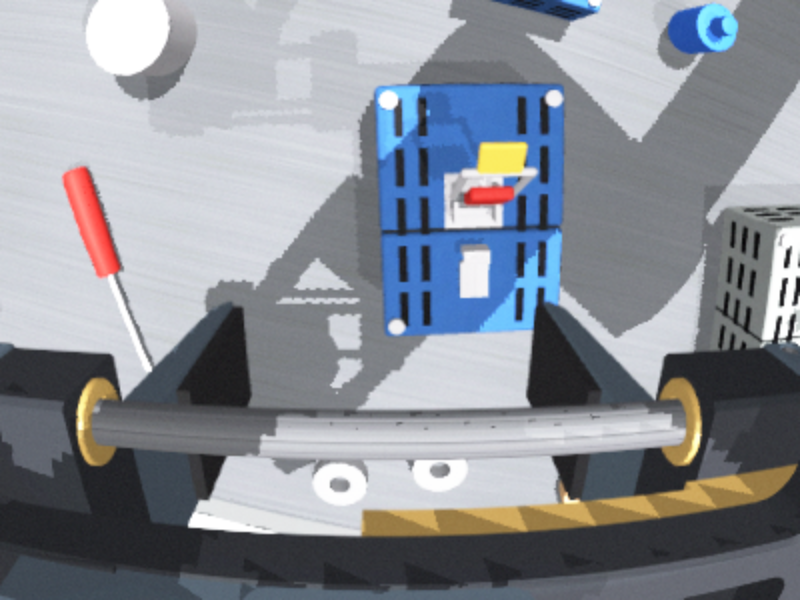

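The views show the blue guard's screws (view 0: (212,104), (377,93), (386,321); view 1: (388,99), (554,98), (396,327)). The yellow tab root is at (265,171) in view 0 and (501,170) in view 1. The red grip is at (282,195) and (490,195), and the keeper is at about (304,250) and (476,250). Next I'll triangulate these, using colour masks for tab and grip.

```bash
python3 - <<'E'
from h import *
p=ctrl.camera_params("wrist");T=[np.load(f"T{i}.npy") for i in(0,1)]
ims=[cv2.imread(f"pics/w{i}.png") for i in(0,1)]
r=lambda i,q:ray(T[i],p,(q[0]/2+60-.25,q[1]/2+60-.25),1)
def t(n,a,b):
    x,e=tri([r(0,a),r(1,b)]);print(n,np.round(x,4),np.round(e,4));return x
A=t("A",(212,104),(388,99));B=t("B",(377,93),(554,98))
zs=(A[2]+B[2])/2
C=plane(*r(0,(386,321)),zs);D=plane(*r(1,(396,327)),zs)
g=(C+D-A-B);yaw=np.arctan2(g[1],g[0]);c=(A+B+C+D)/4
print("C,D",C,D,"centre",c,"yaw",np.degrees(yaw),np.linalg.norm(B-A),np.linalg.norm(C-B),np.linalg.norm(D-A))
gx=np.array([np.cos(yaw),np.sin(yaw),0]);gy=np.array([-gx[1],gx[0],0])
loc=lambda x:np.round([(x-c)@gx,(x-c)@gy,x[2]],4)
for n,a,b in[("tabroot",(265,171),(501,170)),("tabend",(263,144),(502,144)),("bar",(272,174),(500,173)),("keeper",(303,247),(476,250))]:
    print(n,loc(t(n,a,b)))
for n,lo,hi,box in[("yel",(20,100,100),(35,255,255),0),("red",(0,120,80),(8,255,255),0)]:
    cs=[]
    for i in(0,1):
        m=cv2.inRange(cv2.cvtColor(ims[i],cv2.COLOR_BGR2HSV),lo,hi)
        m[170:]=0; m[:, :140]=0; m[:,345:]=0
        k,l,s,ce=cv2.connectedComponentsWithStats(m);j=1+np.argmax(s[1:,4]);print(n,s[j],ce[j]);cs.append(ce[j])
    x,e=tri([ray(T[i],p,cs[i],1) for i in(0,1)]);print(n,loc(x),np.round(e,4))
np.savez("g.npz",c=c,yaw=yaw)
E
```

```text
A [ 0.4995 -0.2472  0.0943] [0.0003 0.0003]
B [ 0.4696 -0.1389  0.0941] [0. 0.]
C,D [ 0.62402176 -0.09598067  0.09416242] [ 0.6541799  -0.20427388  0.09416242] centre [ 0.56182867 -0.17159068  0.09416242] yaw 15.523366852906786 0.11229563268188311 0.16027354921289963 0.1605171787365449
tabroot [ 0.5194 -0.1836  0.1951] [0.0004 0.0004]
tabroot [-0.0441 -0.0003  0.1951]
tabend [ 0.5062 -0.187   0.1967] [0.0002 0.0002]
tabend [-0.0578  0.      0.1967]
bar [ 0.5219 -0.1815  0.1848] [0.0005 0.0005]
bar [-0.0411  0.0011  0.1848]
keeper [ 0.5839 -0.1645  0.0971] [0.0008 0.0008]
keeper [0.0231 0.001  0.0971]
yel [180 132  25  14 269] [192.31226766 139.40148699]
yel [299 131  25  16 359] [310.56267409 138.27855153]
yel [-0.0503  0.0002  0.1947] [0.0008 0.0008]
red [188 153  26   9 198] [201.0959596  157.04545455]
red [292 153  25   9 180] [303.71111111 157.22777778]
red [-0.0241  0.      0.1524] [0.0001 0.0001]
```

All points agree with the stated dimensions: yaw 15.5°, bar at (-41, 0, ~187) mm and grip giving a lever angle of about 1.3. Next I'll flip the bail.

```bash
cat >>h.py <<'E'
import os
if os.path.exists("g.npz"):
    G=np.load("g.npz");yaw=float(G["yaw"]);c=G["c"]*[1,1,0]
    gx=np.array([np.cos(yaw),np.sin(yaw),0]);W=lambda x,z:c+gx*x+np.array([0,0,z])
E
python3 - <<'E'
from h import *
ctrl.goto(W(-.115,.26),R(yaw))
ctrl.move_l(W(-.115,.179),vel=.15)
print(ctrl.move_l(W(.006,.179),vel=.08,contact_N=15))
print(ctrl.current_tool_pos()-W(.006,.179),ctrl.current_contact_force())
ctrl.move_l(W(-.02,.22),vel=.15)
print(ctrl.current_t())
a=ctrl.read_camera("scene")[150:350,130:350];b=ctrl.read_camera("top")[90:250,230:400]
cv2.imwrite("pics/s1.png",np.hstack([cv2.resize(a,(400,400)),cv2.resize(b,(400,400))]))
E
```

```text
False
[-3.41465186e-04 -1.20880045e-04  4.20232687e-05] [0.01984142 0.5983595  0.0532163 ]
9.3583
```

View pics/s1.png

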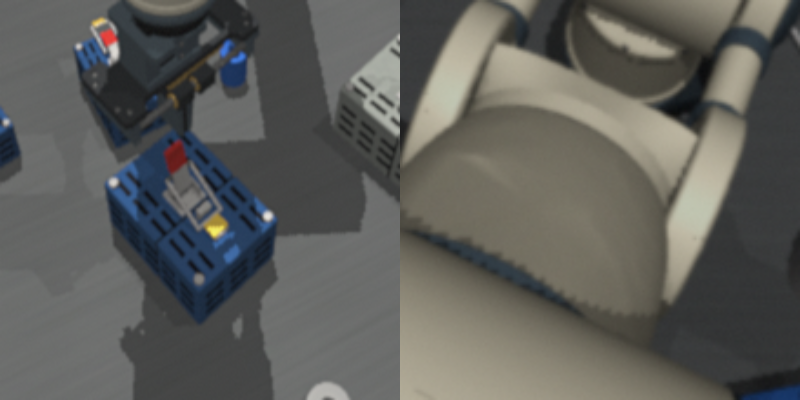

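The scene view shows the bail down, its crossbar and yellow tab at (215,228) beyond the keeper. The red lever at (176,155) is still raised. Next I'll swing the lever along its arc and press it shut.

```bash
python3 - <<'E'
from h import *
ctrl.move_l(W(.03,.22),vel=.15);ctrl.move_l(W(.03,.163),vel=.12)
r=.058
for th in(1.3,1.05,.8,.55,.35,.2):
    s,k=np.sin(th),np.cos(th)
    hit=ctrl.move_l(W(-.010-r*k+.005*s+.016,.102+r*s+.005*k),vel=.08,contact_N=40)
    print(th,hit,np.round(ctrl.current_contact_force(),1))
    if hit:break
else:
    print(ctrl.move_l(W(-.056,.098),vel=.03,contact_N=30),np.round(ctrl.current_contact_force(),1),ctrl.current_tool_pos()[2])
    ctrl.sleep(.2)
ctrl.move_l(W(-.056,.20),vel=.15)
ctrl.move_l(W(-.17,.25),vel=.2)
print(ctrl.current_t())
a=ctrl.read_camera("scene")[190:320,170:300]
cv2.imwrite("pics/s2.png",cv2.resize(a,(600,600),interpolation=cv2.INTER_CUBIC))
E
```

```text
1.3 False [-0.2  0.  -0.3]
1.05 False [-0.7 -0.3  0.5]
0.8 False [1.4 0.  1.2]
0.55 False [0.9 0.5 1.8]
0.35 False [-0.5 -0.1 -0.5]
0.2 False [-0.4  0.4  0.8]
True [-2.4  2.3 16. ] 0.10611137462337161
14.9667
```

View pics/s2.png

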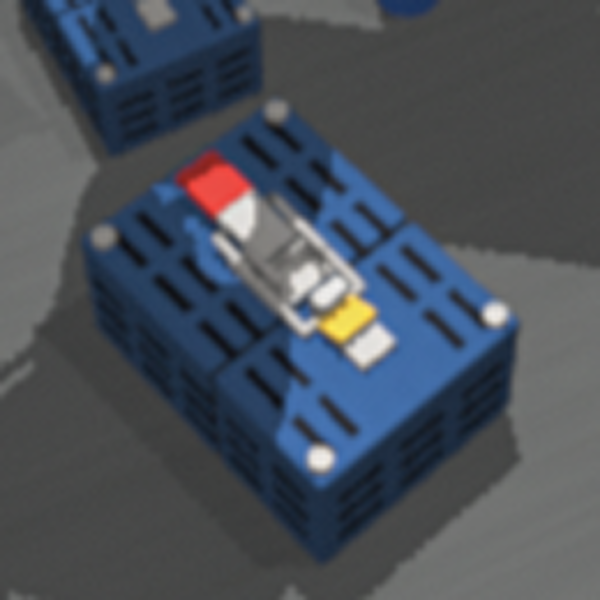

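The lever looks flat, with the red grip at (215,182), and the bar sits just behind the keeper at (328,290). I'll check the grip and bar heights from two wrist views.

```bash
python3 - <<'E'
from h import *
gy=np.array([-gx[1],gx[0],0]);p=ctrl.camera_params("wrist")
T=[];I=[]
for s in(.05,-.05):
    ctrl.goto(W(.03,.25)+gy*s,R(yaw)) if s>0 else ctrl.move_l(W(.03,.25)+gy*s,vel=.2)
    T.append(wpose());I.append(ctrl.read_camera("wrist"))
print(ctrl.current_t())
for n,lo,hi in[("yel",(20,100,100),(35,255,255)),("red",(0,120,80),(8,255,255))]:
    q=[]
    for i in(0,1):
        m=cv2.inRange(cv2.cvtColor(I[i],cv2.COLOR_BGR2HSV),lo,hi)
        m[250:]=0;k,l,s,ce=cv2.connectedComponentsWithStats(m)
        # pick the blob nearest its predicted ray
        X=W(-.062,.106) if n=="red" else W(.05,.1)
        def miss(j):
            o,d=ray(T[i],p,ce[j],1);return np.linalg.norm(np.cross(X-o,d))
        j=min([j for j in range(1,k) if s[j,4]>60],key=miss);q.append(ce[j]);print(n,s[j])
    x,e=tri([ray(T[i],p,q[i],1) for i in(0,1)]);print(n,np.round([(x-c)@gx,(x-c)@gy,x[2]],4),np.round(e,4))
cv2.imwrite("pics/w2.png",np.hstack([cv2.resize(i[60:260,156:356],(400,400)) for i in I]))
E
```

```text
16.6
yel [199 176  21  17 284]
yel [288 176  21  17 286]
yel [0.0377 0.     0.0986] [0.0001 0.0001]
red [195  82  24  29 254]
red [290  82  23  30 629]
red [-0.0614  0.0016  0.0917] [0.001 0.001]
```

View pics/w2.png

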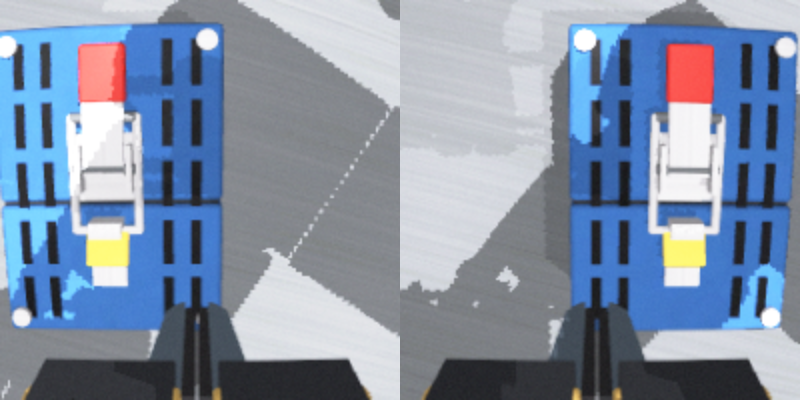

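```bash
python3 - <<'E'
from h import *
gy=np.array([-gx[1],gx[0],0]);p=ctrl.camera_params("wrist")
T1=wpose();T0=T1.copy();T0[:3,3]+=.1*gy
f=lambda a,b:tri([ray(T0,p,a,1),ray(T1,p,b,1)])
for n,a,b in[("grip",(206.5,96.5),(301.2,96.5)),("grip end",(207,82.3),(301,82.3)),("bar ends mean",(209.5,176),(298.5,176))]:
    x,e=f(a,b);print(n,np.round([(x-c)@gx,(x-c)@gy,x[2]],4),np.round(e,4))
    if n=="grip": ok=x[2]<.112
print(ctrl.current_t(),np.round(ctrl.current_contact_force(),1))
if ok: print(ctrl.sign_off())
E
```

```text
grip [-0.0616  0.0008  0.1046] [0. 0.]
grip end [-0.0772  0.0009  0.1014] [0.0001 0.0001]
bar ends mean [0.0266 0.001  0.0985] [0. 0.]
16.6 [ 0.3  0.2 -0.7]
the job is handed in; nothing more can be done
None
```

The blue guard's latch is closed, and I handed the job in at 16.6 s. By my last camera measurement the lever lies flat (grip about 105 mm high) and the crossbar is hooked behind the keeper at about 98 mm. The robot never went near the grey latch after the start, and no verdict came back from the judging.

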